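# Start the screw of a bearing press in its nut

### The arm

A 6-joint arm with a two-finger parallel gripper is mounted at the origin on the work surface; the furniture and walls round the work are solid. World frame = base frame: x ahead of the robot, y to its left, z up, the work surface at z = 0. Lengths are in mm, angles in rad, forces in N, time in s.
With the tool pointing down it reaches from about 325 to 900 mm from the base axis. Payload 6.1 kg.
Tool frame: the origin (TCP) lies midway between the tips of the shut fingers; the grasp point (between the pads) lies 19 mm behind it; z points along the fingers, y is the line along which they close (so a half turn about z gives the same grasp; the last joint's range is limited). The gripper opens to 87 mm and grips with 3 to 60 N. Pads are 19 mm wide; open, the fingers measure 117 mm over their backs; the gripper's body (75 mm by 190 mm) begins 51 mm behind the grasp point.
Start: joints at [1.115, 0.22, 1.526, -0, 1.395, -0.126], TCP at [202.407, 591.309, 186.438] pointing down, gripper open.
Joint ranges: [-2.98, 2.98], [-0.91, 2.08], [0.09, 2.57], [-1.24, 4.39], [0.2, 2.65], [-2.68, 2.68]. Speed limits (rad/s): [2.57, 2.57, 3.01, 3.14, 3.14, 3.14].

### API

Orientations are given as a 3x3 rotation matrix whose columns are the frame's x, y, z axes.
In Python, from station import read_state, read_camera, finish_job gives the robot as it stands.
- The arm moves only by the shell command python3 -m inch 'ROWS' [FORCE]. ROWS is JSON, a list of rows, each a list of 7 numbers: the opening, from 0 (shut) to 1 (fully open), then the shift along the tool's x, y, z in mm, then the turn, a rotation vector about the tool's x, y, z in rad. In form: [[hand, tx, ty, tz, ax, ay, az], ...]. A call has 1 to 12 rows; each row shifts and turns the commanded pose from where the row before left it, along the tool's axes as they then stand; what a row does not reach is not made up. A row lasts 1/8 s, in which the tool goes at most 62.5 mm and 10.7 degrees, less where a joint would pass 70% of its speed; a pose out of reach is approached as far as the arm can. A call is refused whole if a number of a shift passes 62.5 or a number of a turn 0.188, either way. A call with a gripper value outside its range is refused whole. The fingers move at their own pace and stop on an object; FORCE is the grip in N (left out, the last holds). Time passes only in rows, so rows that do not move let the fingers close. It gives the time, the measured TCP pose, the force, the opening and the grip force at its end, in the units of the state.
- read_state(): the state, without advancing time (a new reading comes with each control period).
- read_camera(name): name is "scene" or "side" or "wrist"; returns a dict with "frame" (400x640x3 uint8, blue, green, red), "depth" (400x640 float32, mm along the optical axis (not along the pixel's ray), 0 where there is no reading), "fx", "fy", "cx", "cy" (pixels), "pose" (4x4, takes a point from camera to world coordinates). Camera axes: x right, y up, looking along -z (the intrinsics and any distortion apply to the point x, -y, -z); pixel columns grow to the right and rows downward; lengths in mm; the calibration is good to about 2 mm. A picture is of the moment at which its call begins.
- finish_job(): hands the job in; it is judged then, once.
The state is a dict: "clock": time; "joint_positions": joint angles; "qvel": joint speeds; "effort": joint torques, N m; "tool_pos": TCP position; "ee_rot": TCP orientation; "contact_force": force on the tool from outside, world axes, zero at the start; "wrist_torque": the same for the moment, N m; "grip_width": finger opening in mm; "gripper_force": force on a finger pad.
Only numpy, scipy, OpenCV 4.12 (cv2) and the standard library are available. Lean on these libraries where they do the work, as an engineer would, in place of code of your own. Each camera call takes 0.05 s, during which the arm holds its last target. There are 200 camera calls.

### The job

First stand the glass jar on the bench out of the crank's way, at least 15 cm from the press screw. Then start the screw in its nut without cross-threading it: take the crank by its upright handle, turn it backward (anticlockwise seen from above) until the screw is felt to drop into the start of the thread, then turn it one full turn forward (clockwise) and finish there, still gripping the handle. Do not turn it forward before it has dropped, and leave the bearing in the press, the oil can and the gear parts beside it where they are.

Things in the scene. Friction and masses are not known exactly. Their poses are not given: they have to be found in the camera images.
- nut_top (a point): Centre of the top face of the bronze nut in the bridge of the small bench press, on the upright screw axis, 100 mm above the bench. The press is fixed: round grey base 116 mm across and 20 mm high, two steel columns 80 mm apart, bridge and column nuts up to 99 mm. The screw axis has this point's x and y.
- screw (a joint): Turn of the screw, rad, growing forward (clockwise from above, right-hand thread). 0: thread starts of screw and nut in line. Begins at 1.0 to 2.5, not in the thread: the screw's thread start rests on top of the nut's first turn, climbs 1.3 mm per rad as it is turned backward and falls 8 mm within 0.2 rad after passing 0. Turns easily (under 3 N at the handle).
- screw_lift (a joint): Height of the screw, m, up positive. 0: dropped into the thread start; up to 0.008 before the drop; after it 8 mm lower per turn forward. Screw, crank and handle weigh 0.7 kg and move freely up and down as far as the thread lets them (2.5 mm play once in it); gripped by the handle, the screw drops only if let or lightly pushed down.
- handle_mid (a point): Middle of the crank's upright black handle: 24 mm thick, 48 mm tall, 70 mm from the screw axis, 78.5 mm above the nut's top when screw_lift is 0. It spins freely on its own upright pin, so it can be gripped and carried round the axis without turning the hand. The crank arm's end boss is 25 mm below this point, the hub's cap on the screw axis 21 mm below.
- jar_mid (a point): Middle (half-way up, on the axis) of the closed glass jar with a tin lid: 58 mm across, 164 mm tall, 0.4 kg, standing upright on the bench beside the press, inside the circle that the crank and the hand go round. Its z is 82 mm when it stands on the bench.
- bearing_2: Ball bearing, 52 mm across, 12 mm high, lying on the base of the press under the screw. Origin at the centre of its underside. Leave it there.
- oil_can: Green oil can with bent spout, 64 x 84 mm, 192 mm tall, standing to the right of the press. Origin at the underside. Leave it there.
- sun_shaft: Small pinion with stub shaft, 16 mm across, 61 mm tall, standing on its gear end to the right of the press. Origin at the centre of its underside. Leave it there.
- planet_gear_2: Small gear wheel, 26 mm across, 16 mm high, lying near the pinion. Origin at the centre of its underside. Leave it there.
Not all that is in view belongs to the job. Of the things that look like the part that bears nut_top, the middle-sized one is meant.

How it is judged (in metres and radians):
On the way, in this order (a step that is already met when the one before it is completed fails the run):
1. the jar stands upright on the bench, let go, its middle at least 0.15 m from the screw axis (horizontal distance between jar_mid and nut_top above 0.15 m and angle between jar_mid's own z axis and vertical below 0.1 rad and height (world z) of jar_mid below 0.086 m and contact force between the fingers and glass_jar below 0.2 N), for 0.2 s.
2. the screw has been turned backward to the thread start (joint screw under 0.1 rad) and has dropped (joint screw_lift under 2.5 mm) (value of joint screw between -1.2 and 0.1 rad and value of joint screw_lift below 0.0025 m), for 0.2 s.
At the end, for the whole second after the job is handed in: Screw at rest one turn forward of the thread start, to about 1/8 turn (screw 5.4 to 7.1 rad, screw_lift -11.5 to -4 mm), handle gripped with over 5 N; jar upright on the bench 0.15 m or more from the screw axis; bearing moved under 2 cm, oil can, pinion and gear under 3 cm (value of joint screw between 5.4 and 7.1 rad and value of joint screw_lift between -0.0115 and -0.004 m and velocity of joint screw between -0.1 and 0.1 rad/s and contact force between the fingers and handle above 5 N and horizontal distance between jar_mid and nut_top above 0.15 m and angle between jar_mid's own z axis and vertical below 0.1 rad and height (world z) of jar_mid below 0.086 m and distance of bearing_2 from where it was at the start of the episode below 0.02 m and distance of each of oil_can, sun_shaft, planet_gear_2 from where it was at the start of the episode below 0.03 m); the arm keeps its last pose, push and grip.
It fails at once if the screw was turned forward (past 3.3 rad) on top of the nut before it had dropped into the thread (value of joint screw above 3.3 rad and value of joint screw_lift above 0.0005 m).
It fails at once if the screw was pulled up out of the nut (lift over 13 mm) (value of joint screw_lift above 0.013 m).
It fails at once if the jar was tipped over (angle between jar_mid's own z axis and vertical above 0.6 rad).
It fails at once if the oil can was tipped over (angle between oil_can's own z axis and vertical above 0.6 rad).
It also fails if it takes over 72 s, if anything falls off the work surface, if the arm or the gripper's body presses on something with over 40 N, if the wrist force passes 120 N, or if a joint passes its speed limit or range.

## Working session

There is one attempt and no reset: what is moved stays moved. The work goes in short steps, Python scripts to look and compute and a shell command to move; the robot and the scene stay as the last step left them, time stands still between calls to the robot, and variables do not carry over. Pictures are saved under pics/ and viewed, at most 10 in all, crops included, and the job is handed in when it is done.

```bash
mkdir -p pics; ls
cat > h.py <<'E'
import numpy as np, cv2
from station import read_state, read_camera, finish_job
def pts(c):
    d=c["depth"]; v,u=np.mgrid[0:400,0:640]
    P=np.stack([(u-c["cx"])/c["fx"]*d,-(v-c["cy"])/c["fy"]*d,-d],-1)
    T=np.array(c["pose"]); return P@T[:3,:3].T+T[:3,3]
E
python3 - <<'E'
from h import *
import pickle
for n in ["scene","side"]:
    c=read_camera(n); pickle.dump(c,open(n+".pkl","wb")); cv2.imwrite(f"pics/{n}0.png",c["frame"])
    print(n,{k:c[k] for k in c if k not in("frame","depth")})
s=read_state();print(s)
E
```

```text
pics
scene {'fx': 370.7255496392823, 'fy': 370.7255496392823, 'cx': 317.4034032481445, 'cy': 195.77002415596374, 'pose': array([[ 7.21661511e-01,  3.63536687e-01, -5.89105883e-01,
        -4.09530210e+01],
       [-6.92152739e-01,  3.64957144e-01, -6.22680391e-01,
        -6.14046319e+02],
       [-1.13687658e-02,  8.57115722e-01,  5.14998437e-01,
         6.08061486e+02],
       [ 0.00000000e+00,  0.00000000e+00,  0.00000000e+00,
         1.00000000e+00]])}
side {'fx': 448.1953283865397, 'fy': 448.1953283865397, 'cx': 316.28853811764475, 'cy': 199.83754975594948, 'pose': array([[ 9.51170114e-01,  1.25805254e-01, -2.81866018e-01,
         2.06743909e+02],
       [-3.08638334e-01,  4.00116812e-01, -8.62930423e-01,
        -9.33729674e+02],
       [ 4.21815114e-03,  9.07788287e-01,  4.19407478e-01,
         5.71014913e+02],
       [ 0.00000000e+00,  0.00000000e+00,  0.00000000e+00,
         1.00000000e+00]])}
{'clock': 0.1, 'joint_positions': array([ 1.11488069e+00,  2.21147840e-01,  1.52750997e+00, -1.19427509e-05,
        1.39467157e+00, -1.26098118e-01]), 'qvel': array([-0.00028265, -0.00029849, -0.00273407,  0.00198746, -0.00151509,
        0.00086978]), 'effort': array([ 1.36059909e-03, -4.95944917e+01, -3.88523877e+01,  7.02618831e-02,
        5.14019269e-02, -7.26490680e-05]), 'tool_pos': array([202.1513558 , 590.75153363, 185.43930675]), 'ee_rot': array([[-9.46102061e-01,  3.23867753e-01, -7.54099953e-04],
       [ 3.23868565e-01,  9.46100790e-01, -1.56451724e-03],
       [ 2.06757878e-04, -1.72442226e-03, -9.99998492e-01]]), 'contact_force': array([-0.38043759,  0.05329384,  0.37064951]), 'wrist_torque': array([ 0.00369029, -0.01441813,  0.01816698]), 'gripper_force': 0.0, 'grip_width': 86.82883354452133}
```

View pics/scene0.png

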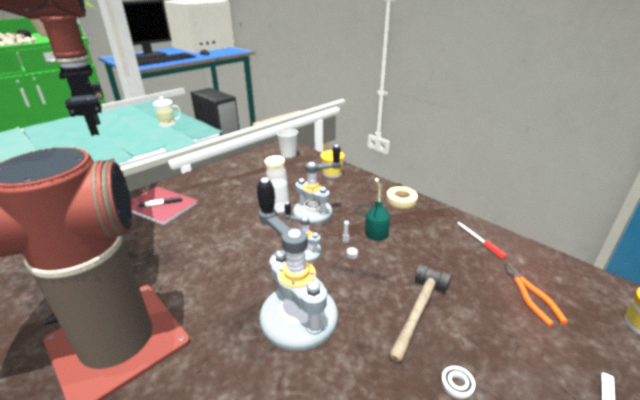

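View pics/side0.png

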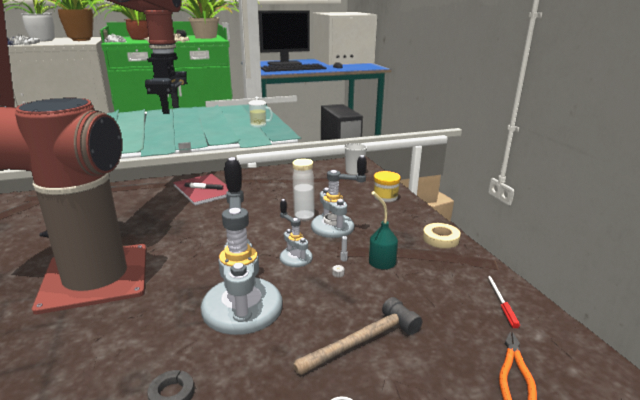

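Candidates for the press, in side-view pixels: large (240,270), small (295,240) and middle (333,205). The middle one at (333,205), scene (313,195), fits because it has the jar beside it, with the pinion, gear and oil can to its right. I'll measure it and confirm in one crop.

Run:
```python
from h import *
import pickle
ims=[]
for n,(x,y) in [("scene",(315,180)),("side",(335,195))]:
    c=pickle.load(open(n+".pkl","rb")); f=c["frame"]; P=pts(c)
    ims.append(cv2.resize(f[y-55:y+55,x-65:x+65],None,fx=3,fy=4.,interpolation=cv2.INTER_CUBIC))
    hsv=cv2.cvtColor(f,cv2.COLOR_BGR2HSV)
    w=np.zeros((400,640),bool); w[y-55:y+55,x-70:x+70]=1
    w&=c["depth"]>0
    def rep(name,m):
        k,l,st,ce=cv2.connectedComponentsWithStats((m&w).astype(np.uint8))
        for i in range(1,k):
            if st[i,4]>12:
                q=P[l==i]; print(n,name,ce[i].round(),st[i,4],"med",np.median(q,0).round(),"min",np.percentile(q,5,axis=0).round(),"max",np.percentile(q,95,axis=0).round())
    H,S,V=[hsv[...,i].astype(int) for i in range(3)]
    rep("bronze",(H>12)&(H<32)&(S>120)&(V>120))
    rep("black",(V<45))
    rep("jarwhite",(V>190)&(S<60))
    for p in ([(275,160),(280,190),(312,168),(336,155)] if n=="scene" else [(303,163),(303,195),(334,178),(361,167),(333,225)]): print(p,P[p[1],p[0]].round())
cv2.imwrite("pics/c1.png",np.hstack(ims))
```

```text
scene bronze [327. 156.] 150 med [772. 202.  72.] min [626.  27.   3.] max [865. 326. 183.]
scene bronze [341. 157.] 39 med [805. 161.  72.] min [637.  14.  61.] max [827. 179. 187.]
scene bronze [332. 170.] 94 med [774. 175.  25.] min [763. 162.  17.] max [804. 203.  37.]
scene bronze [313. 187.] 29 med [569.  49.  95.] min [559.  44.  91.] max [590.  62.  99.]
scene black [336. 157.] 21 med [628.  18. 178.] min [626.  13. 170.] max [631.  20. 188.]
scene black [266. 201.] 213 med [ 296. -120.  242.] min [ 288. -124.  223.] max [ 305. -109.  260.]
scene jarwhite [275. 157.] 1731 med [751. 397.  63.] min [493. 119.   6.] max [917. 698. 165.]
scene jarwhite [319. 138.] 214 med [1156.  636.  -96.] min [1147.  630. -161.] max [1179.  660.  -32.]
scene jarwhite [376. 140.] 292 med [1593.  600. -232.] min [1580.  557. -284.] max [1604.  667. -151.]
scene jarwhite [311. 164.] 32 med [575.  61. 161.] min [566.  51. 159.] max [585.  74. 163.]
scene jarwhite [306. 182.] 135 med [567.  75.  99.] min [555.  50.  82.] max [582. 112. 129.]
scene jarwhite [332. 175.] 15 med [776. 175.   8.] min [7
[... 2014 characters left out ...]
 109.]
side jarwhite [322. 194.] 13 med [560.  95.  86.] min [556.  85.  85.] max [565. 112.  87.]
side jarwhite [338. 205.] 46 med [574.  17.  86.] min [564.   7.  84.] max [595.  35.  87.]
side jarwhite [304. 214.] 107 med [515. 121.  20.] min [499. 116.  11.] max [535. 132.  32.]
side jarwhite [323. 225.] 250 med [547.  46.  19.] min [527.  12.  14.] max [566.  91.  26.]
side jarwhite [349. 223.] 33 med [615.  38.  18.] min [609.  22.  15.] max [623.  56.  20.]
side jarwhite [287. 234.] 14 med [426. -39.  59.] min [423. -49.  56.] max [431. -29.  60.]
(303, 163) [519. 135. 164.]
(303, 195) [513. 120.  78.]
(334, 178) [575.  50. 147.]
(361, 167) [633.  17. 182.]
(333, 225) [570.  38.  20.]
```

View pics/c1.png

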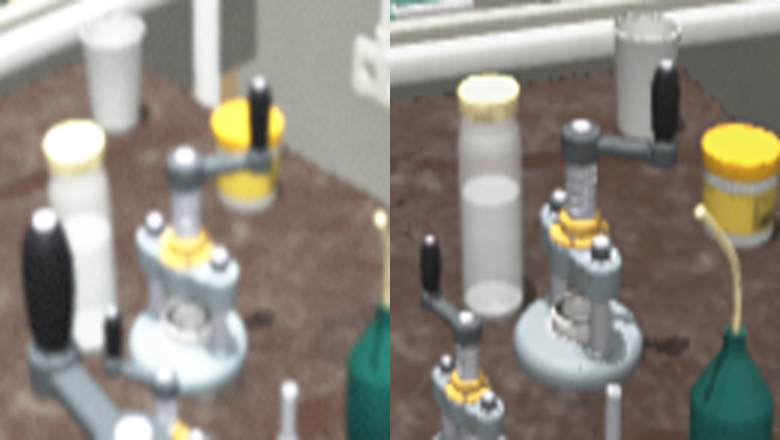

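The crop confirms it: the middle press at scene (313,195) / side (333,205) has the jar at its left (side 303,185). Its crank handle is at back right (side 361,167). Next I'll turn the hand and refine the centres.

```bash
python3 -m inch '[[1,0,0,0,0,0,0.16],[1,0,0,0,0,0,0.16],[1,0,0,0,0,0,0.16],[1,0,0,0,0,0,0.16],[1,0,0,0,0,0,0],[1,0,0,0,0,0,0]]' 30
cat >> h.py <<'E'
def to(x,y,z):
    s=read_state(); R=np.array(s["ee_rot"]); p=np.array(s["tool_pos"])
    print("t",round(s["clock"],2),"tcp",p.round(1),"shift",(R.T@(np.array([x,y,z])-p)).round(1),"yaw y",np.degrees(np.arctan2(R[1,1],R[0,1])).round(1),"tilt",R[:,2].round(3))
def circ(q):
    A=np.c_[2*q[:,:2],np.ones(len(q))]; b=(q[:,:2]**2).sum(1)
    a=np.linalg.lstsq(A,b,rcond=None)[0]; return a[0],a[1],np.sqrt(a[2]+a[0]**2+a[1]**2)
E
python3 - <<'E'
from h import *
import pickle
allp=[]
for n in ["scene","side"]:
    c=pickle.load(open(n+".pkl","rb")); P=pts(c)
    q=P[c["depth"]>0]; allp.append(q)
    def sel(x,y,r,z0,z1): return q[(np.hypot(q[:,0]-x,q[:,1]-y)<r)&(q[:,2]>z0)&(q[:,2]<z1)]
    j=sel(519,144,45,20,130); print(n,"jar side",len(j),np.round(circ(j)))
    l=sel(519,144,45,160,170); print("lid",len(l),(l[:,:2].min(0)+l[:,:2].max(0))/2,l[:,2].max())
    b=sel(575,58,75,3,17); print("base side",len(b),np.round(circ(b),1))
    for z0,z1 in [(150,158),(158,170)]:
        h=sel(575,58,22,z0,z1); print("hub",z0,len(h),np.round(circ(h),1),(h[:,:2].min(0)+h[:,:2].max(0))/2,h[:,2].max())
    m=sel(635,26,20,168,198); print("handle",len(m),np.round(circ(m),1),m.mean(0).round(1)); m=sel(635,26,24,140,230); print("handle top",np.percentile(m[:,2],[95,99,100]).round())
q=np.vstack(allp)
# obstacles in xy
for x in range(400,760,40): print(x,[int(max([0,*q[(abs(q[:,0]-x)<20)&(abs(q[:,1]-y)<20)&(q[:,2]<400),2]])) for y in range(-200,340,40)])
to(519,144,220)
E
```

```text
clock: 0.85
tool_pos: [202.3, 591.1, 186.1]
ee_rot: [[-0.568, 0.823, -0.0], [0.823, 0.568, -0.001], [-0.0, -0.001, -1.0]]
contact_force: [0.1, 0.6, 0.6]
grip_width: 87.3
gripper_force: 0.0
scene jar side 497 [520. 147.  28.]
lid 145 [517.97400918 148.04010665] 166.90598096406018
base side 166 [573.6  58.1  53.5]
hub 150 40 [578.9  63.6  18.6] [576.55894404  55.66674699] 157.9995581283839
hub 158 52 [576.5  61.4  11.7] [575.82309413  60.81798148] 163.23005733935491
handle 85 [634.6  23.8   9.8] [630.   19.9 183.8]
handle top [205. 208. 210.]
side jar side 790 [522. 146.  27.]
lid 130 [519.93303935 147.87036235] 165.54888609906618
base side 292 [576.4  64.6  57.2]
hub 150 51 [578.3  60.5  15. ] [577.6652098   55.29453862] 157.89843146453904
hub 158 43 [576.1  60.2  11. ] [577.46845179  61.58851956] 162.95575753271623
handle 109 [636.5  23.8   9.3] [634.5  18.9 183.5]
handle top [205. 208. 209.]
400 [4, 3, 3, 14, 128, 131, 4, 4, 4, 3, 3, 4, 3, 4]
440 [3, 3, 3, 107, 134, 137, 4, 4, 3, 3, 3, 4, 4, 4]
480 [4, 3, 3, 58, 15, 2, 3, 3, 164, 165, 3, 3, 5, 5]
520 [3, 18, 16, 19, 5, 8, 22, 21, 166, 166, 2, 3, 4, 4]
560 [3, 3, 63, 61, 5, 99, 162, 163, 165, 166, 1, 0, 0, 3]
600 [4, 194, 160, 7, 4, 99, 162, 163, 86, 4, 2, 2, 4, 3]
640 [4, 105, 157, 8, 4, 207, 209, 19, 3, 3, 3, 4, 2, 5]
680 [5, 5, 6, 2, 5, 4, 3, 5, 3, 4, 4, 3, 3, 3]
720 [5, 7, 8, 3, 4, 3, 3, 3, 4, 4, 3, 4, 4, 5]
t 0.85 tcp [202.3 591.1 186.1] shift [-547.9    6.7  -33.7] yaw y 34.6 tilt [-0.    -0.001 -1.   ]
```

```bash
python3 -m inch '[[1,0,0,-34,0,0,0],[1,-40,1,0,0,0,0],[1,-60,1,0,0,0,0],[1,-60,1,0,0,0,0],[1,-60,1,0,0,0,0],[1,-60,1,0,0,0,0],[1,-60,1,0,0,0,0],[1,-60,1,0,0,0,0],[1,-60,1,0,0,0,0],[1,-50,1,0,0,0,0],[1,-35,0,0,0,0,0],[1,0,0,0,0,0,0]]'
python3 - <<'E'
from h import *
to(520,147,103)
c=read_camera("wrist"); cv2.imwrite("pics/w1.png",c["frame"])
P=pts(c); q=P[c["depth"]>0]; 
l=q[(np.hypot(q[:,0]-520,q[:,1]-147)<50)&(q[:,2]>150)&(q[:,2]<175)]
print(len(l),(np.percentile(l[:,:2],1,axis=0)+np.percentile(l[:,:2],99,axis=0))/2 if len(l) else 0)
E
```

```text
clock: 2.35
tool_pos: [519.0, 144.8, 220.2]
ee_rot: [[-0.564, 0.826, -0.0], [0.826, 0.564, -0.0], [-0.0, -0.0, -1.0]]
contact_force: [-0.1, 0.8, 1.0]
grip_width: 87.0
gripper_force: 0.0
t 2.35 tcp [519.  144.8 220.2] shift [  1.3   2.1 117.2] yaw y 34.3 tilt [-0. -0. -1.]
2850 [518.4412307  150.09963663]
```

View pics/w1.png

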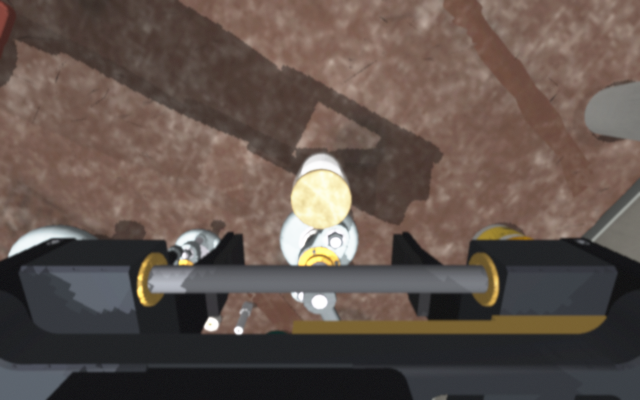

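The wrist view shows the jar lid at (321,195), centred between the fingers, which are at columns 240 and 400. The press is just below it in the image and the bench above it is free. I'll descend and grip.

```bash
python3 -m inch '[[1,1,2,30,0,0,0],[1,0,0,30,0,0,0],[1,0,0,30,0,0,0],[1,0,0,25,0,0,0],[1,0,0,0,0,0,0],[0.5,0,0,0,0,0,0],[0.5,0,0,0,0,0,0],[0.5,0,0,0,0,0,0],[0.5,0,0,0,0,0,0]]' 25
```

```text
clock: 3.52
tool_pos: [519.4, 148.8, 106.0]
ee_rot: [[-0.565, 0.825, 0.001], [0.825, 0.565, 0.0], [-0.0, 0.001, -1.0]]
contact_force: [0.6, -0.1, 0.2]
grip_width: 54.9
gripper_force: 0.0
```

```bash
python3 -m inch '[[0,0,0,0,0,0,0],[0,0,0,0,0,0,0],[0,0,0,0,0,0,0],[0,0,0,0,0,0,0],[0,0,0,0,0,0,0]]' 25
```

```text
clock: 4.15
tool_pos: [519.5, 148.9, 105.9]
ee_rot: [[-0.565, 0.825, 0.001], [0.825, 0.565, 0.0], [-0.0, 0.001, -1.0]]
contact_force: [0.7, 0.4, 5.3]
grip_width: 52.8
gripper_force: 25.0
```

```bash
python3 -m inch '[[0,0,0,-4,0,0,0],[0,0,0,-6,0,0,0],[0,0,0,-6,0,0,0],[0,0,0,0,0,0,0],[0,0,0,0,0,0,0]]' 30
```

```text
clock: 4.78
tool_pos: [519.0, 148.8, 121.3]
ee_rot: [[-0.565, 0.825, -0.0], [0.825, 0.565, -0.0], [0.0, -0.0, -1.0]]
contact_force: [-0.4, -0.5, -3.1]
grip_width: 52.7
gripper_force: 30.0
```

It holds: about 4 N of load and the width is steady. Now I'll carry it 115 mm away from the press along tool +x and lower it.

```bash
python3 -m inch '[[0,10,0,0,0,0,0],[0,20,0,0,0,0,0],[0,25,0,0,0,0,0],[0,25,0,0,0,0,0],[0,20,0,0,0,0,0],[0,15,0,0,0,0,0],[0,0,0,5,0,0,0],[0,0,0,5,0,0,0],[0,0,0,3,0,0,0],[0,0,0,2,0,0,0],[0,0,0,0,0,0,0],[0,0,0,0,0,0,0]]' 30
```

```text
clock: 6.28
tool_pos: [454.2, 243.6, 106.5]
ee_rot: [[-0.565, 0.825, 0.0], [0.825, 0.565, 0.0], [-0.0, 0.0, -1.0]]
contact_force: [0.2, -0.3, -2.4]
grip_width: 53.2
gripper_force: 30.0
```

```bash
python3 -m inch '[[0,0,0,1,0,0,0],[0,0,0,1,0,0,0],[0,0,0,0,0,0,0]]' 30
```

```text
clock: 6.65
tool_pos: [454.6, 243.9, 105.9]
ee_rot: [[-0.566, 0.825, 0.001], [0.825, 0.566, 0.0], [-0.0, 0.001, -1.0]]
contact_force: [-2.4, -0.9, 5.9]
grip_width: 52.7
gripper_force: 30.0
```

```bash
python3 -m inch '[[0.7,0,0,0,0,0,0],[1,0,0,0,0,0,0],[1,0,0,0,0,0,0],[1,0,0,0,0,0,0],[1,0,0,-20,0,0,0],[1,0,0,-40,0,0,0],[1,0,0,-50,0,0,0],[1,0,0,-40,0,0,0],[1,0,0,0,0,0,0],[1,0,0,0,0,0,0]]'
python3 - <<'E'
from h import *
c=read_camera("side"); cv2.imwrite("pics/s2.png",cv2.resize(c["frame"][100:280,180:480],None,fx=2.6,fy=2.6))
q=pts(c)[c["depth"]>0]
def sel(x,y,r,z0,z1): return q[(np.hypot(q[:,0]-x,q[:,1]-y)<r)&(q[:,2]>z0)&(q[:,2]<z1)]
print("jar",circ(sel(454,244,45,20,130)),circ(sel(454,244,45,20,60)),circ(sel(454,244,45,80,120)))
m=sel(635,26,20,168,198); print("handle",np.round(circ(m),1))
to(635,24,230)
E
```

```text
clock: 7.9
tool_pos: [453.8, 243.6, 253.7]
ee_rot: [[-0.565, 0.825, -0.001], [0.825, 0.565, -0.0], [0.0, -0.001, -1.0]]
contact_force: [0.6, -0.3, 0.0]
grip_width: 87.0
gripper_force: 0.0
jar (np.float64(456.8553659709143), np.float64(240.7222449627066), np.float64(26.67262598999094)) (np.float64(457.6345605774043), np.float64(240.40418319775802), np.float64(26.897142502681774)) (np.float64(456.3041593765495), np.float64(241.02549030082264), np.float64(26.811098226619308))
handle [637.1  25.   10. ]
t 7.95 tcp [453.3 243.4 252.9] shift [-283.7   25.8   22.7] yaw y 34.4 tilt [-0.002 -0.001 -1.   ]
```

View pics/s2.png

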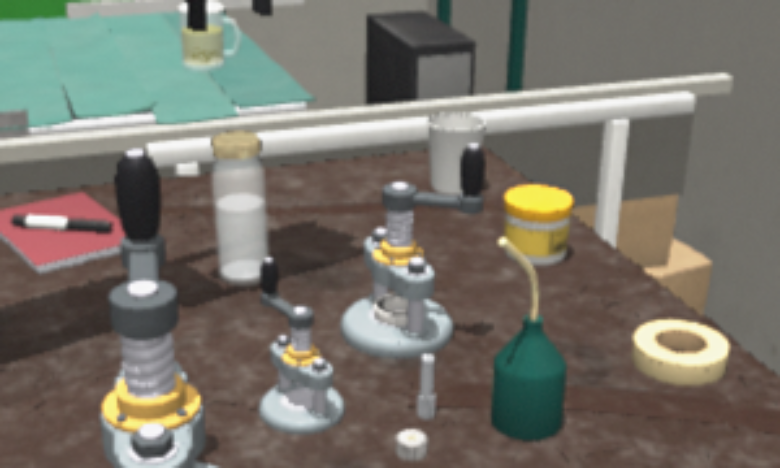

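The jar stands upright at crop (240,210), about 215 mm from the axis, and the handle at crop (472,170) hasn't moved. Next is the handle.

```bash
python3 -m inch '[[1,-34,3,0,0,0,0],[1,-50,5,0,0,0,0],[1,-60,5,0,0,0,0],[1,-60,5,0,0,0,0],[1,-50,5,0,0,0,0],[1,-30,3,0,0,0,0],[0.7,0,0,20,0,0,0],[0.7,0,0,0,0,0,0],[0.7,0,0,0,0,0,0]]' 15
python3 - <<'E'
from h import *
to(635.5,24.5,168)
c=read_camera("wrist"); q=pts(c)[c["depth"]>0]
m=q[(np.hypot(q[:,0]-635,q[:,1]-25)<22)&(q[:,2]>170)&(q[:,2]<212)]; print(len(m),m.min(0),m.max(0),np.round(circ(m),1))
h=q[(np.hypot(q[:,0]-576,q[:,1]-61)<22)&(q[:,2]>150)&(q[:,2]<170)]; print(len(h),(h.min(0)+h.max(0))/2 if len(h) else 0)
cv2.imwrite("pics/w2.png",c["frame"])
E
```

```text
clock: 9.07
tool_pos: [635.1, 25.3, 233.7]
ee_rot: [[-0.567, 0.824, -0.002], [0.824, 0.567, 0.0], [0.001, -0.001, -1.0]]
contact_force: [0.4, 0.4, 0.6]
grip_width: 65.6
gripper_force: 0.0
t 9.07 tcp [635.1  25.3 233.7] shift [-1.  -0.  65.7] yaw y 34.5 tilt [-0.002  0.    -1.   ]
755 [623.95335675  17.05810969 170.11188998] [648.06974636  39.08352875 210.41060783] [634.7  28.8   8.1]
1257 [578.89858073  62.59856316 157.80705173]
```

View pics/w2.png

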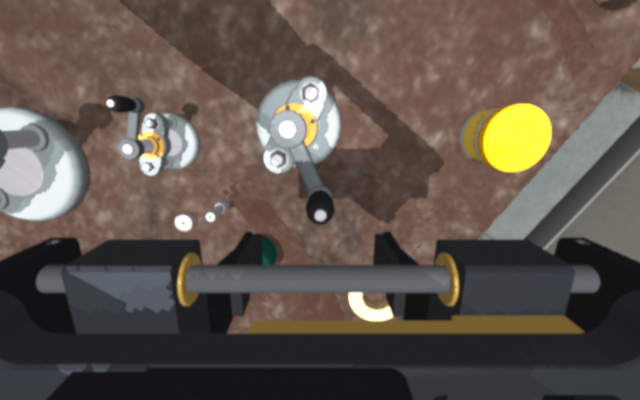

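The handle is at (320,205), centred between the fingers. I'll descend and close on it.

```bash
python3 -m inch '[[0.7,1,1,25,0,0,0],[0.7,0,0,25,0,0,0],[0.7,0,0,16,0,0,0],[0.7,0,0,0,0,0,0],[0.2,0,0,0,0,0,0],[0,0,0,0,0,0,0],[0,0,0,0,0,0,0],[0,0,0,0,0,0,0],[0,0,0,0,0,0,0],[0,0,0,0,0,0,0]]' 15
```

```text
clock: 10.38
tool_pos: [636.6, 25.5, 168.6]
ee_rot: [[-0.565, 0.825, 0.001], [0.825, 0.565, -0.0], [-0.0, 0.0, -1.0]]
contact_force: [0.0, -0.4, 0.2]
grip_width: 22.0
gripper_force: 15.0
```

```bash
cat >> h.py <<'E'
def orbit(a0,a1,step,cx=576.5,cy=61.0,r=70.,yaw=34.4):
    # tool-axis rows from angle a0 to a1 (deg, world), cumulative rounding to 0.5 mm
    t=np.radians(yaw); Y=np.array([np.cos(t),np.sin(t)]); X=np.array([-np.sin(t),np.cos(t)])
    a=np.radians(np.arange(a0,a1+np.sign(step)*.1,step)); p=np.c_[cx+r*np.cos(a),cy+r*np.sin(a)]
    q=np.round(2*np.c_[p@X,p@Y])/2; print(np.diff(q,axis=0).tolist())
E
python3 -c "
from h import *
orbit(-31,149,10)"
```

```text
[[6.0, 10.5], [8.0, 9.5], [9.0, 7.5], [10.5, 6.5], [11.5, 4.0], [12.0, 2.5], [12.0, 0.0], [12.5, -2.0], [11.5, -4.0], [10.5, -6.0], [9.5, -8.0], [7.5, -9.5], [6.5, -10.5], [4.0, -11.5], [2.5, -12.0], [0.0, -12.0], [-2.0, -12.0], [-4.0, -11.5]]
```

```bash
python3 -m inch '[[0,6,10.5,0,0,0,0],[0,8,9.5,0,0,0,0],[0,9,7.5,0,0,0,0],[0,0,0,0,0,0,0]]'; python3 -m inch '[[0,10.5,6.5,0,0,0,0],[0,11.5,4,0,0,0,0],[0,12,2.5,0,0,0,0],[0,0,0,0,0,0,0]]'
```

```text
clock: 10.88
tool_pos: [647.0, 62.1, 169.2]
ee_rot: [[-0.567, 0.824, 0.002], [0.824, 0.567, 0.001], [-0.0, 0.003, -1.0]]
contact_force: [3.7, 1.0, 3.8]
grip_width: 21.8
gripper_force: 15.0
clock: 11.38
tool_pos: [637.6, 97.9, 169.6]
ee_rot: [[-0.567, 0.824, 0.002], [0.824, 0.567, 0.002], [0.001, 0.002, -1.0]]
contact_force: [2.6, 3.7, 7.0]
grip_width: 21.7
gripper_force: 15.0
```

```bash
python3 -m inch '[[0,12,0,0,0,0,0],[0,12.5,-2,0,0,0,0],[0,0,0,0,0,0,0]]'; python3 -m inch '[[0,11.5,-4,0,0,0,0],[0,10.5,-6,0,0,0,0],[0,0,0,0,0,0,0]]'
```

```text
clock: 11.75
tool_pos: [621.5, 117.0, 169.8]
ee_rot: [[-0.567, 0.824, 0.001], [0.824, 0.567, 0.002], [0.001, 0.002, -1.0]]
contact_force: [1.4, 3.7, 8.2]
grip_width: 22.2
gripper_force: 15.0
clock: 12.12
tool_pos: [600.6, 129.1, 170.0]
ee_rot: [[-0.566, 0.824, 0.001], [0.824, 0.566, 0.002], [0.001, 0.002, -1.0]]
contact_force: [-0.1, 2.7, 9.5]
grip_width: 21.8
gripper_force: 15.0
```

```bash
for r in 1; do python3 -m inch '[[0,9.5,-8,0,0,0,0],[0,0,0,0,0,0,0]]'; done; python3 -m inch '[[0,7.5,-9.5,0,0,0,0],[0,0,0,0,0,0,0]]';python3 -m inch '[[0,6.5,-10.5,0,0,0,0],[0,0,0,0,0,0,0]]'
```

```text
clock: 12.38
tool_pos: [588.7, 132.3, 170.2]
ee_rot: [[-0.566, 0.824, 0.001], [0.824, 0.566, 0.002], [0.001, 0.002, -1.0]]
contact_force: [-0.2, 2.4, 10.1]
grip_width: 22.2
gripper_force: 15.0
clock: 12.62
tool_pos: [576.0, 133.2, 170.0]
ee_rot: [[-0.566, 0.824, -0.001], [0.824, 0.566, 0.002], [0.002, 0.001, -1.0]]
contact_force: [-2.4, 3.2, 11.4]
grip_width: 22.2
gripper_force: 15.0
clock: 12.88
tool_pos: [561.8, 130.6, 165.8]
ee_rot: [[-0.566, 0.824, -0.006], [0.824, 0.566, -0.001], [0.003, -0.006, -1.0]]
contact_force: [-0.5, -0.8, -8.2]
grip_width: 22.0
gripper_force: 15.0
```

The drop is felt: z falls 4 mm and the force flips to -8 N, so the hand now carries the screw. I'll go a little further back and let it down.

```bash
python3 -m inch '[[0,4,-11.5,2,0,0,0],[0,0,0,2,0,0,0],[0,0,0,0,0,0,0]]'; python3 -m inch '[[0,0,0,2,0,0,0],[0,0,0,1,0,0,0],[0,0,0,0,0,0,0]]'
```

```text
clock: 13.25
tool_pos: [552.9, 127.7, 164.3]
ee_rot: [[-0.565, 0.825, -0.001], [0.825, 0.565, 0.001], [0.001, -0.0, -1.0]]
contact_force: [-1.4, 0.9, -2.7]
grip_width: 21.8
gripper_force: 15.0
clock: 13.62
tool_pos: [554.4, 128.5, 163.5]
ee_rot: [[-0.566, 0.825, 0.003], [0.825, 0.566, 0.002], [-0.0, 0.003, -1.0]]
contact_force: [-2.3, 4.7, 6.6]
grip_width: 22.1
gripper_force: 15.0
```

```bash
python3 -m inch '[[0,2.5,-12,1,0,0,0],[0,0,0,0,0,0,0]]'; python3 -m inch '[[0,0,-12,1,0,0,0],[0,0,0,1,0,0,0],[0,0,0,0,0,0,0],[0,0,0,0,0,0,0]]'
python3 - <<'E'
from h import *
for n in("side","scene"):
    c=read_camera(n); q=pts(c)[c["depth"]>0]
    h=q[(np.hypot(q[:,0]-576.5,q[:,1]-61)<12)&(q[:,2]>140)&(q[:,2]<170)]; print(n,len(h),np.percentile(h[:,2],[50,90,98]))
to(576.5,61,0)
E
```

```text
clock: 13.88
tool_pos: [543.4, 123.8, 163.4]
ee_rot: [[-0.566, 0.825, 0.005], [0.825, 0.566, 0.002], [-0.001, 0.005, -1.0]]
contact_force: [-3.9, 3.7, 9.4]
grip_width: 22.0
gripper_force: 15.0
clock: 14.38
tool_pos: [534.1, 117.7, 163.0]
ee_rot: [[-0.566, 0.824, 0.006], [0.824, 0.566, 0.003], [-0.001, 0.006, -1.0]]
contact_force: [-6.8, 5.2, 17.8]
grip_width: 22.1
gripper_force: 15.0
side 39 [154.25550952 157.39199466 158.33666015]
scene 28 [155.87632463 158.42281492 158.8723256 ]
t 14.47 tcp [534.1 117.7 163. ] shift [-70.7   1.8 163.1] yaw y 34.5 tilt [ 0.006  0.003 -1.   ]
```

Hub top is at 158.5 mm, down about 5 mm from the start. With z rigid under push, the screw is seated at about -0.55 rad. The zero is near world angle 95°, so I'll go forward about 32° + 360°, lowering 8 mm per turn.

```bash
python3 -c "
from h import *
orbit(129,-267,-12,cx=576,cy=62.)
t=np.radians(34.4);print('corr',-.5*-np.sin(t)+1*np.cos(t), -.5*np.cos(t)+np.sin(t))"
```

```text
[[-0.5, 15.0], [-3.0, 14.0], [-6.5, 13.5], [-9.0, 11.5], [-11.0, 9.5], [-13.0, 7.0], [-14.0, 4.0], [-14.5, 1.5], [-14.5, -2.0], [-14.0, -5.0], [-12.5, -7.5], [-10.5, -10.0], [-8.0, -12.0], [-6.0, -13.5], [-2.5, -14.5], [0.5, -14.5], [3.0, -14.5], [6.5, -13.0], [9.0, -12.0], [11.0, -9.5], [13.0, -7.0], [14.0, -4.0], [14.5, -1.0], [14.5, 1.5], [14.0, 5.0], [12.5, 7.5], [10.5, 10.0], [8.0, 12.5], [6.0, 13.5], [2.5, 14.0], [-0.5, 15.0], [-3.0, 14.0], [-6.5, 13.5]]
corr 1.107596999990764 0.1524102542857903
```

```bash
python3 -m inch '[[0,1,0,-1.5,0,0,0],[0,-0.5,15,0,0,0,0],[0,-3,14,0,0,0,0],[0,-6.5,13.5,0,0,0,0],[0,-9,11.5,0.2,0,0,0],[0,0,0,0,0,0,0]]'; python3 -m inch '[[0,-11,9.5,0.3,0,0,0],[0,-13,7,0.3,0,0,0],[0,-14,4,0.3,0,0,0],[0,0,0,0,0,0,0]]'
```

```text
clock: 15.22
tool_pos: [590.3, 131.7, 162.4]
ee_rot: [[-0.565, 0.825, 0.007], [0.825, 0.565, 0.001], [-0.003, 0.006, -1.0]]
contact_force: [3.2, 2.0, 4.6]
grip_width: 22.3
gripper_force: 15.0
clock: 15.72
tool_pos: [628.5, 110.8, 161.5]
ee_rot: [[-0.565, 0.825, 0.007], [0.825, 0.565, -0.001], [-0.004, 0.005, -1.0]]
contact_force: [1.5, -1.6, 5.8]
grip_width: 22.1
gripper_force: 15.0
```

```bash
python3 -m inch '[[0,-14.5,1.5,0.3,0,0,0],[0,-14.5,-2,0.3,0,0,0],[0,-14,-5,0.3,0,0,0],[0,-12.5,-7.5,0.3,0,0,0],[0,-10.5,-10,0.3,0,0,0],[0,0,0,0,0,0,0]]'; python3 -m inch '[[0,-8,-12,0.3,0,0,0],[0,-6,-13.5,0.3,0,0,0],[0,-2.5,-14.5,0.3,0,0,0],[0,0.5,-14.5,0.3,0,0,0],[0,3,-14.5,0.3,0,0,0],[0,0,0,0,0,0,0]]'
```

```text
clock: 16.48
tool_pos: [645.3, 42.7, 159.9]
ee_rot: [[-0.565, 0.825, 0.004], [0.825, 0.565, -0.002], [-0.004, 0.003, -1.0]]
contact_force: [-1.2, -2.6, 6.8]
grip_width: 22.1
gripper_force: 15.0
clock: 17.23
tool_pos: [595.2, -6.4, 158.6]
ee_rot: [[-0.565, 0.825, 0.004], [0.825, 0.565, -0.001], [-0.004, 0.003, -1.0]]
contact_force: [-2.4, -0.2, 7.0]
grip_width: 22.4
gripper_force: 15.0
```

```bash
python3 -m inch '[[0,6.5,-13,0.3,0,0,0],[0,9,-12,0.3,0,0,0],[0,11,-9.5,0.3,0,0,0],[0,13,-7,0.3,0,0,0],[0,14,-4,0.3,0,0,0],[0,14.5,-1,0.2,0,0,0],[0,14.5,1.5,0.3,0,0,0],[0,0,0,0,0,0,0]]'; python3 -m inch '[[0,14,5,0.3,0,0,0],[0,12.5,7.5,0.2,0,0,0],[0,10.5,10,0.3,0,0,0],[0,8,12.5,0.2,0,0,0],[0,6,13.5,0.3,0,0,0],[0,0,0,0,0,0,0]]'
```

```text
clock: 18.23
tool_pos: [511.4, 37.2, 156.7]
ee_rot: [[-0.566, 0.824, 0.004], [0.824, 0.566, -0.001], [-0.003, 0.003, -1.0]]
contact_force: [-4.6, -0.1, 10.8]
grip_width: 22.4
gripper_force: 15.0
clock: 18.98
tool_pos: [523.9, 108.3, 155.5]
ee_rot: [[-0.566, 0.824, 0.006], [0.824, 0.566, 0.002], [-0.002, 0.006, -1.0]]
contact_force: [-1.6, 3.4, 8.3]
grip_width: 21.7
gripper_force: 15.0
```

```bash
python3 -m inch '[[0,2.5,14,0.3,0,0,0],[0,-0.5,15,0.3,0,0,0],[0,-3,14,0.2,0,0,0],[0,-6.5,13.5,0.3,0,0,0],[0,0,0,0,0,0,0],[0,0,0,0,0,0,0],[0,0,0,0,0,0,0],[0,0,0,0,0,0,0]]' 20
python3 - <<'E'
from h import *
to(576,62,0)
c=read_camera("side"); f=c["frame"]; cv2.imwrite("pics/s3.png",cv2.resize(f[80:280,180:480],None,fx=2.6,fy=2.6))
q=pts(c)[c["depth"]>0]
h=q[(np.hypot(q[:,0]-576.5,q[:,1]-61)<12)&(q[:,2]>135)&(q[:,2]<170)]; print(np.percentile(h[:,2],[50,90,98]))
j=q[(np.hypot(q[:,0]-456,q[:,1]-241)<40)&(q[:,2]>20)&(q[:,2]<120)];print(circ(j))
print(np.abs(read_state()["qvel"]).max())
E
```

```text
clock: 19.98
tool_pos: [575.6, 132.9, 154.6]
ee_rot: [[-0.565, 0.825, 0.008], [0.825, 0.565, 0.001], [-0.004, 0.007, -1.0]]
contact_force: [2.2, 2.4, 6.5]
grip_width: 21.8
gripper_force: 20.0
t 19.98 tcp [575.6 132.9 154.6] shift [-58.2 -40.8 154.5] yaw y 34.4 tilt [ 0.008  0.001 -1.   ]
[145.79773164 148.54987481 149.18158717]
(np.float64(456.86490965112716), np.float64(240.5685345845467), np.float64(26.673790898958213))
0.001223367482575679
```

View pics/s3.png

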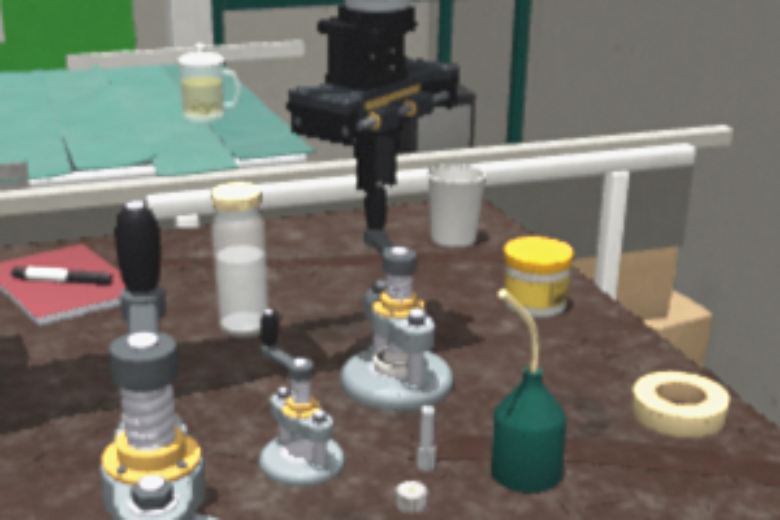

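The view shows the hand on the handle at crop (375,205) and the hub lowered 9 mm. The jar is upright at (240,255), and the oil can, pinion and gear haven't moved. The screw is at about 6.35 rad and at rest, so I'm handing in.

```bash
python3 -c "
from station import finish_job; print(finish_job())"
```

```text
the job is handed in; nothing more can be done
None
```

I moved the jar about 215 mm from the screw axis, turned the screw back until it dropped into the thread, then turned it about one full turn forward. I handed the job in at about 20 s with the handle still gripped at 20 N; no verdict was returned.

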